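# Bolt the stock chest through its locking disc

### The job

Lock the grey stock chest on the packing bench: push the black stud to turn the red disc until its slot lines up with the steel bolt, then push the bolt by its yellow lug along its channel, through the slot, until its nose is fully home against the end of the keeper. Only push: never lift the bolt out of its channel, leave the padlock, tape roll and blue carton where they are, and finish clear of everything.

Things in the scene. Friction and masses are not known exactly. Their poses are not given: they have to be found in the camera images.
- chest: Grey steel chest fixed to the bench, 220 (x) x 480 (y, -180 to +300) x 75 mm high, blue hatch at its +y end. Origin on the bench under the bolt line, z up. On deck along x = 0: bolt channel (y -165 to 32), red disc (axis y = 80), keeper (y 130 to 163, top 99 mm above bench). Channel open on top: floor 80, rail tops 90 mm above bench, rails 17 mm apart, 32 over all. Bolt slides to +y.
- axis (a point): Fixed point on the turning axis of the red disc, level with the disc's top face (95 mm above the bench). Axes as the chest's.
- disc (a joint): Angle (rad, counter-clockwise from above) of the red disc, 90 mm across, lying flat. A straight slot 22 mm wide, 16 deep, open on top and at both ends, crosses its middle. At 0 and also at pi (3.14) the slot lies along the bolt line: either will do, within 0.1. End stops -0.35 and 3.49; starts between 0.55 and 2.59; needs about 2.5 N at the stud and stays where left.
- stud (a point): Middle of the exposed height of the black stud on the disc: upright, 12 mm across, rising 26 mm above the disc's top face (to 121 mm above the bench), 32 mm from the axis, square to the slot. At disc angle 0 it is on the chest's +x side of the axis, at pi on the -x side. Its y axis lies along the slot.
- bolt: Loose square steel bolt, 0.2 to 0.42 kg, 14 mm by 14 mm, lying in the channel along its own y with the tapered nose towards the disc and keeper (+y). Origin on its underside below the middle of the lug: the nose tip is 137 mm ahead, the tail end 12 mm behind. Slides with light friction and stays where it is left.
- lug (a point): Centre of the yellow lug standing on the bolt near its tail: 30 mm across the bolt, 14 mm along it, from 15 to 48 mm above the bolt's underside (top 128 mm above the bench); this point is 31 mm above the underside. Push its rear (-y) face towards the chest's +y.
- stop (a point): Fixed point at channel-floor height (80 mm) on the inner face of the keeper's end wall, on the bolt line, where the nose tip stops. Axes as the chest's. With the bolt home the bolt's origin is 137 mm behind it (-y).
- padlock: Brass padlock lying on the chest's deck beside the channel, on its +x side; body 36 x 42 x 18 mm, shackle to its +y; origin under the middle of its body. Leave it alone.
- tape: Roll of tape lying flat on the bench off the chest's -y end, 100 mm across, 48 mm high; origin under its centre. Leave it alone.
- carton: Small blue carton with a white band on the bench beyond the chest's +x side, 70 x 120 x 55 mm; origin under its centre. Leave it alone.
There are look-alikes about, which are no part of the job. Leave any brown or turquoise look-alike of the bolt alone.

How it is judged:
On the way, in this order (a step that is already met when the one before it is completed fails the run):
1. the disc's slot is lined up with the bolt (within 0.15 rad) (angle between the y axis of stud and the y axis of chest, either way round below 0.15 rad), for 0.2 s.
2. the bolt has gone through the disc and its nose is in the keeper (y of bolt in the frame of stop above -0.154 m and angle between the y axis of stud and the y axis of chest, either way round below 0.15 rad), for 0.1 s.
At the end, for the whole second after the job is handed in: The bolt lies flat and straight in its channel, through the disc's slot, its nose within 5 mm of the keeper's end wall, at rest; the slot is within 0.15 rad of the bolt line; padlock, tape roll and carton are within 20 mm of where they began (y of bolt in the frame of stop above -0.142 m and x of bolt in the frame of stop between -0.005 and 0.005 m and z of bolt in the frame of stop below 0.005 m and angle between the y axis of bolt and the y axis of chest, either way round below 0.1 rad and angle between the y axis of stud and the y axis of chest, either way round below 0.15 rad and linear speed of bolt below 0.01 m/s and distance of each of padlock, tape, carton from where it was at the start of the episode below 0.02 m); the robot touches nothing.
It fails at once if the bolt is lifted or tipped out of its channel (z of bolt in the frame of stop above 0.01 m or angle between bolt's own z axis and vertical above 0.2 rad).
It fails at once if the padlock, tape roll or carton is lifted or moved by more than 20 mm (distance of any of padlock, tape, carton from where it was at the start of the episode above 0.02 m).
It also fails if it takes over 54 s, if anything falls off the work surface, if the arm or the gripper's body presses on something with over 40 N, if the wrist force passes 120 N, or if a joint passes its speed limit or range.

### The arm

A 6-joint arm with a two-finger parallel gripper is mounted at the origin on the work surface. World frame = base frame: x ahead of the robot, y to its left, z up, the work surface at z = 0. Lengths are in m, angles in rad, forces in N, time in s.
With the tool pointing down it reaches from about 0.275 to 0.75 m from the base axis. Payload 10.2 kg.
Tool frame: the origin (TCP) lies midway between the tips of the shut fingers; the grasp point (between the pads) lies 19 mm behind it; z points along the fingers, x is the direction in which the jaws open and shut, and the axes are right-handed (so a half turn about z gives the same grasp; the last joint's range is limited). The gripper opens to 85 mm and grips with 20 to 120 N. Pads are 22 mm wide; open, the fingers measure 114 mm over their backs; the gripper's body (76 mm by 85 mm) begins 54 mm behind the grasp point. The pads swing forward as they close: fully open they stand 13 mm farther back than shut.
Start: joints at [1.056, 0.313, 1.498, -0, 1.331, -0.223], TCP at [0.151, 0.503, 0.199] pointing down, gripper open.
Joint ranges: [-2.94, 2.94], [-0.97, 2.17], [0.19, 2.56], [-1.23, 4.37], [0.02, 3.11], [-2.88, 2.88]. Speed limits (rad/s): [2.39, 2.39, 3.01, 3.14, 3.14, 3.14].

### API

Orientations are given as [roll, pitch, yaw] about the fixed x, y, z axes, in that order (R = Rz(yaw) Ry(pitch) Rx(roll)).
In Python, from workcell import robot, viewer, models gives the robot as it stands.
- The arm moves only by the tool apply_moves, never from a script. Its argument "deltas" is a list of rows, each a list of 2 entries, a list of its own where there are three numbers: the shift along the tool's x, y, z normalised to -1 to 1, where 1 is 0.025 m, then the turn, a rotation vector about the tool's x, y, z normalised to -1 to 1, where 1 is 0.12 rad. In form: [[[tx, ty, tz], [rx, ry, rz]], ...]. A call has 1 to 8 rows; each row shifts and turns the commanded pose from where the row before left it, along the tool's axes as they then stand; what a row does not reach is not made up. A row lasts 1/12 s, in which the tool goes at most 41.7 mm and 7.16 degrees, less where a joint would pass 70% of its speed; a pose out of reach is approached as far as the arm can. A call with a number of a shift or a turn outside -1 to 1 is refused whole. A call with a gripper value outside its range is refused whole. "hand" is the gripper command: -1 is fully open, 1 is shut, values between are in proportion, set as the call begins (left out, the last holds). The fingers move at their own pace and stop on an object; "force" is the grip in N (left out, the last holds). Time passes only in rows, so rows that do not move let the fingers close. It gives the time, the measured TCP pose, the force and the opening at its end, in the units of the state.
- robot.get_obs(): the state, without advancing time (a new reading comes with each control period).
- viewer.snapshot(name): name is "scene" or "top" or "wrist"; returns a dict with "color" (384x512x3 uint8, red, green, blue), "fov_y" (degrees; the focal length in pixels is half the picture's height over the tangent of half this angle, whatever the lens; pixels are square), "cx", "cy" (the principal point, pixels), "R" (3x3) and "t" (3): a world point X has camera coordinates R X + t. Camera axes: x right, y down, z forward; pixel columns grow to the right and rows downward; lengths in m; the calibration is good to about 2 mm. A picture is of the moment at which its call begins. There is no depth.
- robot.close_job(): hands the job in, once; it reports no verdict.
Trained networks look in a picture, given as the dict that the camera call returned (one of the last four; its "shot" number tells which), for a name from the list of things; names that differ only in an ending like _2 or _b are one class to them, and where a whole thing is asked for, a point or a joint stands for the part that bears it (a point fixed in the world has none). Each returns a list of dicts, best first, with "p" (0 to 1); they miss things now and then, are a little off and sometimes report something else, mostly with a low value. They report only what shows in the picture. A call takes as long as a camera call. They do not tell look-alikes from the thing itself.
- models.outline_of(picture, target): "mask" (384x512 bool, what is visible of it) and "bbox" ([centre column, centre row, width, height] in pixels, round what is visible of it).
The state is a dict: "t": time; "joint_pos": joint angles; "joint_vel": joint speeds; "joint_torque": joint torques, N m; "tool_pos": TCP position; "tool_rot": TCP orientation; "wrist_force": force on the tool from outside, world axes, zero at the start; "moment": the same for the moment, N m; "finger_gap": finger opening in m.
Only numpy, scipy, OpenCV 4.12 (cv2) and the standard library are available. Lean on these libraries where they do the work, as an engineer would, in place of code of your own. Each camera call takes 0.05 s, during which the arm holds its last target.

## Working session

There is one attempt and no reset: what is moved stays moved. The work goes in short steps, Python scripts to look and compute and a tool call to move; the robot and the scene stay as the last step left them, time stands still between calls to the robot, and variables do not carry over. Pictures are saved under pics/ and viewed, and the job is handed in when it is done.

Besides the shell and the picture viewer there is one more tool, called after "Emit:" by a JSON object that holds its "name" and its "arguments". apply_moves: Moves the arm, as the interface text tells. Its arguments: {"type":"object","properties":{"deltas":{"type":"array"},"hand":{"type":"number"},"force":{"type":"number"}},"required":["deltas"]}

```bash
mkdir -p pics; ls; cat > h.py <<'E'
from workcell import robot, viewer, models
import numpy as np, cv2
def save(name,s):
    cv2.imwrite('pics/'+name+'.png',cv2.cvtColor(s['color'],cv2.COLOR_RGB2BGR))
def K(s):
    f=192/np.tan(np.radians(s['fov_y'])/2); return f,s['cx'],s['cy']
def proj(s,X):
    c=np.array(s['R'])@np.array(X,float)+np.array(s['t']); f,cx,cy=K(s)
    return np.array([cx+f*c[0]/c[2],cy+f*c[1]/c[2]])
def back(s,uv,z):
    f,cx,cy=K(s); R=np.array(s['R']); t=np.array(s['t'])
    d=R.T@np.array([(uv[0]-cx)/f,(uv[1]-cy)/f,1]); o=-R.T@t
    return o+d*(z-o[2])/d[2]
E
python3 - <<'E'
from h import *
for n in ['scene','top','wrist']:
    s=viewer.snapshot(n); save(n+'0',s); print(n,s['fov_y'],s['cx'],s['cy'],(-np.array(s['R']).T@np.array(s['t'])).round(3), s['R'].round(2).tolist() if hasattr(s['R'],'round') else s['R'])
    for k in ['chest','disc','stud','bolt','lug','padlock','tape','carton']:
        print(k,[(round(m['p'],2),np.round(m['bbox']).tolist()) for m in models.outline_of(s,k)])
print(robot.get_obs())
E
```

```text
pics
scene 44.286167900508374 258.8720441581415 187.5856078467538 [1.174 0.309 1.096] [[-0.47, 0.88, -0.01], [0.69, 0.36, -0.63], [-0.55, -0.3, -0.78]]
chest [(0.64, [273.0, 247.0, 175.0, 182.0])]
disc [(0.92, [274.0, 235.0, 32.0, 37.0])]
stud [(0.9, [274.0, 231.0, 37.0, 34.0])]
bolt [(0.93, [241.0, 190.0, 37.0, 42.0]), (0.69, [228.0, 123.0, 32.0, 33.0]), (0.62, [155.0, 197.0, 43.0, 29.0])]
lug [(0.79, [232.0, 124.0, 37.0, 35.0]), (0.76, [156.0, 198.0, 44.0, 31.0]), (0.66, [241.0, 192.0, 36.0, 44.0])]
padlock [(0.49, [217.0, 211.0, 16.0, 21.0])]
tape [(0.66, [202.0, 164.0, 34.0, 37.0])]
carton [(0.61, [192.0, 262.0, 48.0, 57.0])]
top 56.09582424169464 253.8646185914055 192.79667772586126 [ 0.315 -0.084  0.983] [[-0.02, -1.0, -0.0], [-0.99, 0.02, -0.17], [0.17, 0.0, -0.99]]
chest [(0.66, [219.0, 161.0, 200.0, 151.0])]
disc [(0.63, [214.0, 153.0, 35.0, 33.0])]
stud [(0.9, [213.0, 152.0, 31.0, 31.0])]
bolt [(0.96, [345.0, 286.0, 13.0, 60.0]), (0.74, [264.0, 180.0, 50.0, 29.0]), (0.67, [352.0, 148.0, 57.0, 13.0])]
lug [(0.91, [346.0, 146.0, 56.0, 15.0]), (0.84, [265.0, 182.0, 54.0, 28.0]
[... 387 characters left out ...]
[]
padlock []
tape []
carton []
{'t': 1.35, 'joint_pos': array([ 1.05557853e+00,  3.12916055e-01,  1.49766733e+00,  1.68655991e-05,
        1.33099718e+00, -2.23419591e-01]), 'joint_vel': array([ 0.0008472 , -0.00050623, -0.00106473, -0.00053015, -0.00150271,
       -0.00051856]), 'joint_torque': array([-2.25353579e-04, -4.12168980e+01, -2.59900403e+01, -2.25989465e-04,
        5.30391280e-04,  5.02938576e-06]), 'tool_pos': array([0.1510567 , 0.50282075, 0.19919827]), 'tool_rot': array([-3.14157936e+00, -1.54161730e-05,  1.27899412e+00]), 'wrist_force': array([-0.07386221,  0.11189265, -0.78476844]), 'moment': array([ 0.0092331 ,  0.02342395, -0.02577745]), 'finger_gap': 0.08510273609704233}
```

```bash
python3 - <<'E'
import cv2
a=cv2.imread('pics/top0.png'); cv2.imwrite('pics/top0c.png',cv2.resize(a[70:330,100:400],None,fx=2.3,fy=2.3,interpolation=cv2.INTER_CUBIC))
a=cv2.imread('pics/scene0.png'); cv2.imwrite('pics/scene0c.png',cv2.resize(a[90:350,130:390],None,fx=2.3,fy=2.3,interpolation=cv2.INTER_CUBIC))
E
```

```text
(no output)
```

View pics/top0c.png

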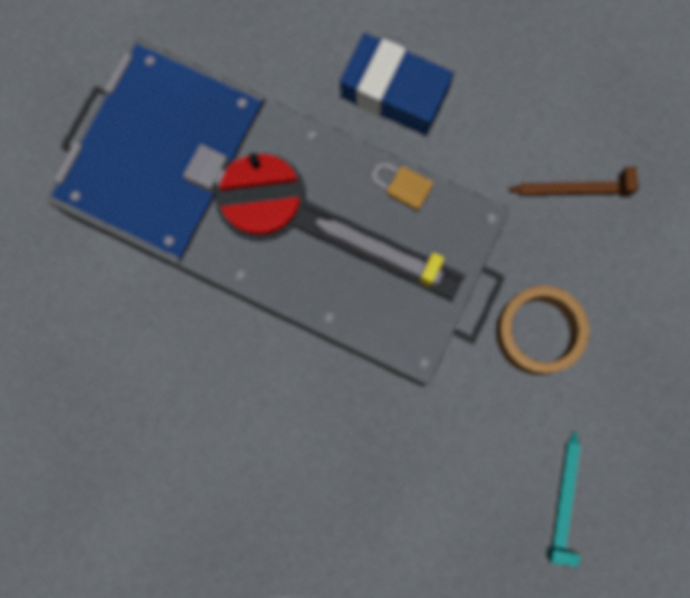

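View pics/scene0c.png

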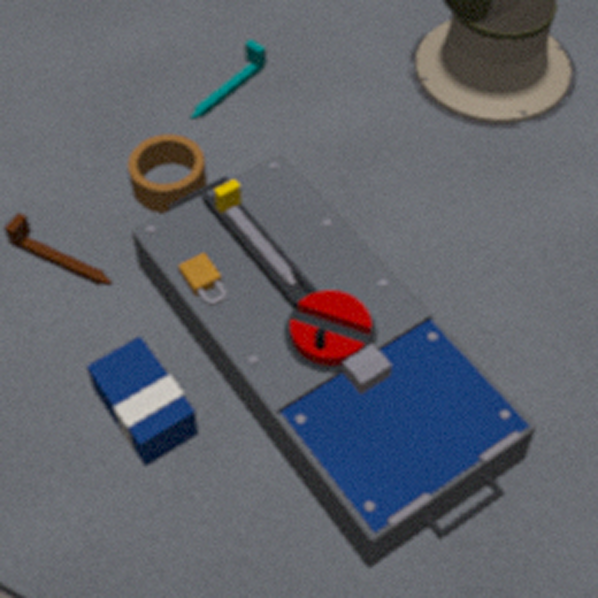

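```bash
cat > m.py <<'E'
from h import *
from scipy.optimize import least_squares
def center(m): 
    ys,xs=np.nonzero(m); return np.array([xs.mean(),ys.mean()])
def red(s):
    c=s['color'].astype(int); return (c[...,0]>120)&(c[...,1]<60)&(c[...,2]<60)
def yel(s):
    c=s['color'].astype(int); return (c[...,0]>120)&(c[...,1]>110)&(c[...,2]<70)&(c[...,1]>0.8*c[...,0])
def big(m):
    n,l,st,_=cv2.connectedComponentsWithStats(m.astype(np.uint8)); return l==1+np.argmax(st[1:,4])
def hull(m):
    p=np.argwhere(m)[:,::-1].astype(np.int32); h=cv2.convexHull(p); o=np.zeros(m.shape,np.uint8); cv2.fillConvexPoly(o,h,1); return o>0
E
python3 - <<'E'
from m import *
import pickle
T=viewer.snapshot('top');S=viewer.snapshot('scene'); pickle.dump((T,S),open('ts.pkl','wb'))
for n,s in (('T',T),('S',S)):
    r=cv2.morphologyEx(red(s).astype(np.uint8),cv2.MORPH_CLOSE,np.ones((9,9)))>0
    dc=center(hull(big(r))); print(n,'disc',dc,back(s,dc,.095).round(4))
    y=big(yel(s)); yc=center(y); print('lug',y.sum(),yc,back(s,yc,.120).round(4))
off=[(138,43),(508,210),(428,383),(50,200)]
C=[np.array(p)/2.3+[100,70] for p in off]
loc=[(.11,.3),(.11,-.18),(-.11,-.18),(-.11,.3)]
W=[back(T,c,.075) for c in C]; print(np.round(W,3))
def f(p):
    c,s=np.cos(p[2]),np.sin(p[2]); return np.concatenate([[c*a-s*b+p[0]-w[0],s*a+c*b+p[1]-w[1]] for (a,b),w in zip(loc,W)])
r=least_squares(f,[.35,0,-1.1]); print(r.x, r.fun.round(3))
c,s=np.cos(r.x[2]),np.sin(r.x[2])
for y in (80,): print(r.x[0]-s*y/1e3,r.x[1]+c*y/1e3)
E
```

```text
T disc [212.20378151 153.52205882] [0.5681 0.0204 0.095 ]
lug 58 [287.44827586 185.94827586] [ 0.4749 -0.1655  0.12  ]
S disc [273.24337349 230.52891566] [0.5701 0.0208 0.095 ]
lug 47 [228.17021277 171.12765957] [ 0.4689 -0.1696  0.12  ]
[[ 0.757  0.162  0.075]
 [ 0.546 -0.259  0.075]
 [ 0.355 -0.161  0.075]
 [ 0.57   0.258  0.075]]
[ 0.52993681 -0.05336455 -0.4704339 ] [ 0.007  0.002  0.    -0.005 -0.004 -0.003 -0.003  0.006]
0.5661986556987733 0.01794518973273654
```

Emit:
{"name": "apply_moves", "arguments": {"deltas": [[[0,0,0],[0,0,1]],[[0,0,0],[0,0,1]],[[0,0,0],[0,0,1]],[[0,0,0],[0,0,1]],[[0,0,0],[0,0,1]],[[0,0,0],[0,0,1]],[[0,0,0],[0,0,1]],[[0,0,0],[0,0,1]]], "hand": 1}}

```text
t: 2.12
tool_pos: [0.151, 0.5028, 0.1992]
tool_rot: [3.142, 0.0, 0.313]
wrist_force: [-1.1, -0.3, -0.3]
finger_gap: 0.0001
```

Emit:
{"name": "apply_moves", "arguments": {"deltas": [[[0,0,0],[0,0,1]],[[0,0,0],[0,0,1]],[[0,0,0],[0,0,1]],[[0,0,0],[0,0,1]],[[0,0,0],[0,0,1]],[[0,0,0],[0,0,1]],[[0,0,0],[0,0,0.6]],[[0,0,0],[0,0,0]]]}}

```text
t: 2.78
tool_pos: [0.1511, 0.5028, 0.1992]
tool_rot: [3.142, 0.0, -0.476]
wrist_force: [0.0, 0.6, 0.0]
finger_gap: 0.0
```

```bash
python3 - <<'E'
from m import *
import pickle
T,S=pickle.load(open('ts.pkl','rb'))
# high zoom
for n,s,b in (('T',T,(120,185,185,310)),('S',S,(155,260,215,300))):
    a=s['color'][b[0]:b[1],b[2]:b[3]]; save('z'+n,{'color':cv2.resize(a,None,fx=6,fy=6,interpolation=cv2.INTER_CUBIC)})
E
```

```text
(no output)
```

View pics/zT.png

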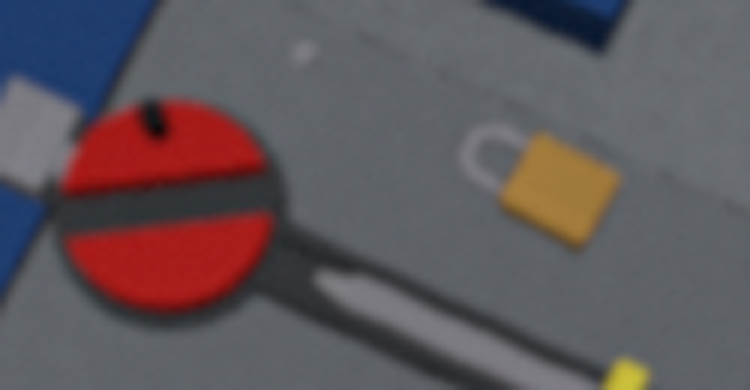

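```bash
python3 - <<'E'
from m import *
import pickle
T,S=pickle.load(open('ts.pkl','rb'))
q=lambda u,v,z: back(T,(185+u/6,120+v/6),z)
# edges: slot edges
for a,b in (((62,190),(265,168)),((66,236),(272,212))):
    d=q(*a,.095)-q(*b,.095); print('slot world angle',np.arctan2(d[1],d[0]))
print('disc',q(168,204,.095))
print('stud top',q(150,104,.121),'base',q(158,132,.095))
print('nose',q(318,276,.087),'lugtop',q(628,370,.128))
E
```

```text
slot world angle 1.657973003032464
slot world angle 1.6659752699914867
disc [0.56683007 0.01834942 0.095     ]
stud top [0.60252534 0.02264026 0.121     ] base [0.5986786  0.02247271 0.095     ]
nose [ 0.53587246 -0.04444307  0.087     ] lugtop [ 0.48380387 -0.17050115  0.128     ]
```

View pics/zS.png

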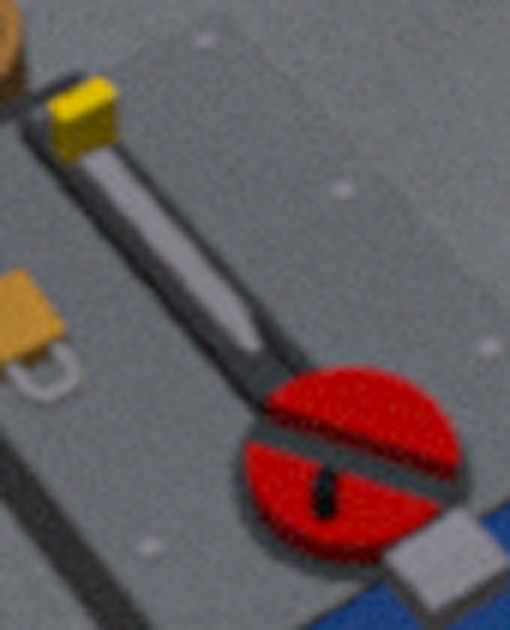

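Emit:
{"name": "apply_moves", "arguments": {"deltas": [[[0.89,0.27,0],[0,0,0]],[[0.89,0.27,0],[0,0,0]],[[0.89,0.27,0],[0,0,0]],[[0.89,0.27,0],[0,0,0]],[[0.89,0.27,0],[0,0,0]],[[0.89,0.27,0],[0,0,0]],[[0.89,0.27,0],[0,0,0]],[[0.89,0.27,0],[0,0,0]]]}}

```text
t: 3.45
tool_pos: [0.2856, 0.3728, 0.1993]
tool_rot: [-3.141, -0.0, -0.47]
wrist_force: [0.1, 1.1, -0.9]
finger_gap: -0.0001
```

Emit:
{"name": "apply_moves", "arguments": {"deltas": [[[0.89,0.27,0],[0,0,0]],[[0.89,0.27,0],[0,0,0]],[[0.89,0.27,0],[0,0,0]],[[0.89,0.27,0],[0,0,0]],[[0.89,0.27,0],[0,0,0]],[[0.89,0.27,0],[0,0,0]],[[0.89,0.27,0],[0,0,0]],[[0.89,0.27,0],[0,0,0]]]}}

```text
t: 4.12
tool_pos: [0.4195, 0.2436, 0.1993]
tool_rot: [-3.141, -0.0, -0.47]
wrist_force: [-0.5, -0.2, -0.8]
finger_gap: -0.0001
```

Emit:
{"name": "apply_moves", "arguments": {"deltas": [[[0.89,0.27,0],[0,0,0]],[[0.89,0.27,0],[0,0,0]],[[0.89,0.27,0],[0,0,0]],[[0.89,0.27,0],[0,0,0]],[[0.89,0.27,0],[0,0,0]],[[0.89,0.27,0],[0,0,0]],[[0.89,0.27,0],[0,0,0]],[[0.89,0.27,0],[0,0,0]]]}}

```text
t: 4.78
tool_pos: [0.5534, 0.1144, 0.1992]
tool_rot: [-3.142, 0.0, -0.47]
wrist_force: [-0.1, -0.3, 1.3]
finger_gap: -0.0
```

Emit:
{"name": "apply_moves", "arguments": {"deltas": [[[0.89,0.27,0],[0,0,0]],[[0.89,0.27,0],[0,0,0]],[[0.89,0.27,0],[0,0,0]],[[0.89,0.27,0],[0,0,0]],[[0,0,0],[0,0,0]],[[0,0,0],[0,0,0]]]}}

```text
t: 5.28
tool_pos: [0.6197, 0.0501, 0.1986]
tool_rot: [3.141, 0.001, -0.472]
wrist_force: [-0.5, 0.7, -0.1]
finger_gap: 0.0004
```

```bash
python3 - <<'E'
from m import *
import pickle
s=viewer.snapshot('wrist'); save('w1',s); pickle.dump(s,open('w1.pkl','wb')); print(robot.get_obs()['tool_pos'],(-s['R'].T@s['t']).round(3))
E
```

```text
[0.6193336  0.05083892 0.19889348] [0.652 0.111 0.373]
```

View pics/w1.png

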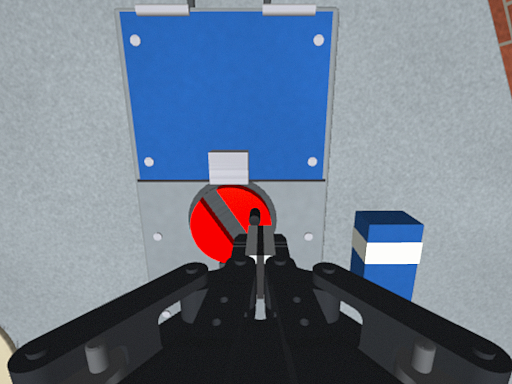

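```bash
python3 - <<'E'
from m import *
import pickle
s=pickle.load(open('w1.pkl','rb'))
a=s['color'][140:270,120:340]; save('w1z',{'color':cv2.resize(a,None,fx=3.6,fy=3.6,interpolation=cv2.INTER_CUBIC)})
for n,uv,z in [('hatchBL',(137,181),.078),('hatchBR',(326,181),.078),('hatchTL',(118,11),.078),('hatchTR',(335,11),.078),('screwTL',(135,40),.078),('screwTR',(319,40),.078),('screwBL',(149,161),.078),('screwBR',(312,161),.078),('keepL',(208,152),.099),('keepR',(248,152),.099),('s',(157.5,237),.075),('s',(308.5,237),.075)]:
    print(n,back(s,uv,z).round(4))
p=lambda n,z:back(s,n,z)
for a,b in [((135,40),(319,40)),((149,161),(312,161)),((157.5,237),(308.5,237))]:
    d=p(b,.078)-p(a,.078); m=(p(b,.078)+p(a,.078))/2; print(np.arctan2(d[1],d[0]),np.linalg.norm(d),m)
E
```

```text
hatchBL [0.4968 0.1106 0.078 ]
hatchBR [0.685  0.0146 0.078 ]
hatchTL [0.5745 0.2575 0.078 ]
hatchTR [0.7583 0.1635 0.078 ]
screwTL [0.5749 0.2295 0.078 ]
screwTR [0.7348 0.1478 0.078 ]
screwBL [0.5212 0.1234 0.078 ]
screwBR [0.6802 0.0422 0.078 ]
keepL [0.5885 0.1031 0.099 ]
keepR [0.6245 0.0848 0.099 ]
s [0.4782 0.0419 0.075 ]
s [ 0.6394 -0.0403  0.075 ]
-0.47238358726468044 0.1795806409304449 [0.65483591 0.18861713 0.078     ]
-0.4718916706148639 0.17850295216261639 [0.60071142 0.08280931 0.078     ]
-0.47151619967114083 0.17909135427955739 [0.55971742 0.0018858  0.078     ]
```

View pics/w1z.png

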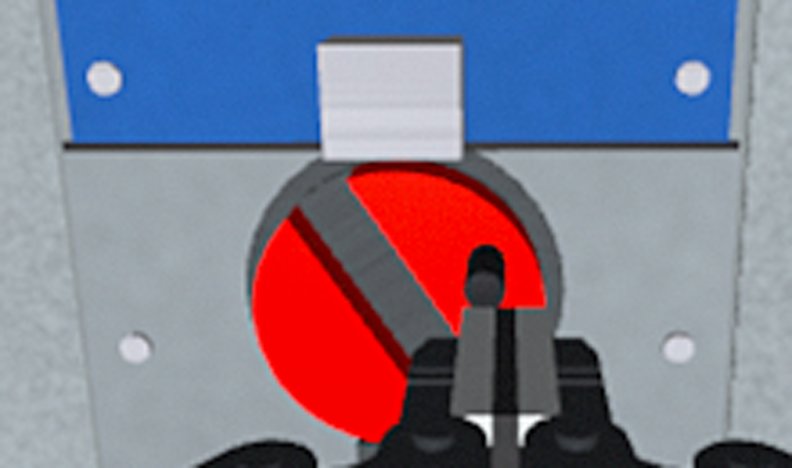

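Emit:
{"name": "apply_moves", "arguments": {"deltas": [[[0,0,0.93],[0,0,0]],[[0,0,0.93],[0,0,0]],[[0,0,0.93],[0,0,0]],[[0,0,0.5],[0,0,0]],[[0,0,0.4],[0,0,0]],[[0,0,0],[0,0,0]],[[0,0,0],[0,0,0]]]}}

```text
t: 5.92
tool_pos: [0.6195, 0.0512, 0.1075]
tool_rot: [-3.141, -0.0, -0.472]
wrist_force: [0.2, 0.1, 0.6]
finger_gap: 0.0
```

Emit:
{"name": "apply_moves", "arguments": {"deltas": [[[0,0.15,0],[0,0,0]],[[0,0.15,0],[0,0,0]],[[0,0.15,0],[0,0,0]],[[0,0.15,0],[0,0,0]],[[0,0.15,0],[0,0,0]],[[0,0.15,0],[0,0,0]],[[0,0.15,0],[0,0,0]],[[0,0.15,0],[0,0,0]]]}}

```text
t: 6.58
tool_pos: [0.6057, 0.0236, 0.1069]
tool_rot: [3.142, 0.0, -0.473]
wrist_force: [0.6, 0.2, 0.5]
finger_gap: -0.0002
```

```bash
cat > look.py <<'E'
from m import *
import pickle,sys
n=sys.argv[1]
o=robot.get_obs(); p=o['tool_pos']
print('t',o['t'],'tool',p.round(4),'u %.4f v %.4f'%(.8906*p[0]-.4547*p[1]-.4973,.4547*p[0]+.8906*p[1]-.196),o['wrist_force'].round(1))
for c,b in (('wrist',(130,270,120,340)),('top',(120,185,185,310)),('scene',(155,260,215,300))):
    s=viewer.snapshot(c); pickle.dump(s,open(n+c+'.pkl','wb'))
    f=3.5 if c=='wrist' else 5
    save(n+c,{'color':cv2.resize(s['color'][b[0]:b[1],b[2]:b[3]],None,fx=f,fy=f,interpolation=cv2.INTER_CUBIC)})
E
python3 look.py a
```

```text
t 6.5833 tool [0.6057 0.0236 0.1069] u 0.0314 v 0.1004 [0.6 0.2 0.5]
```

View pics/awrist.png

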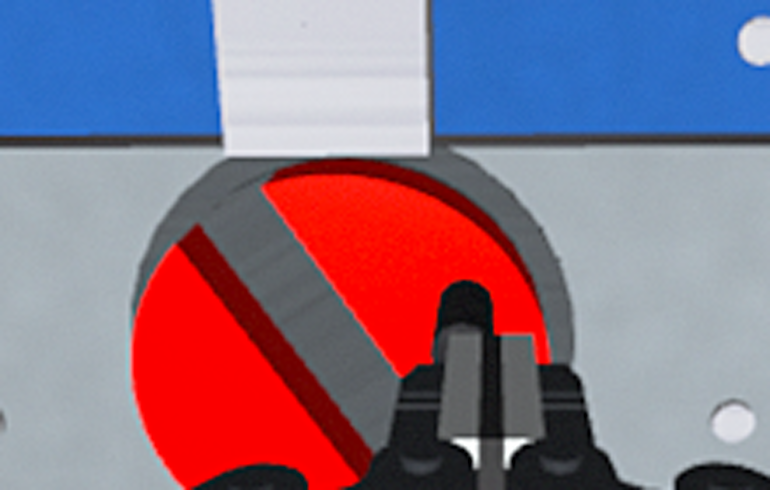

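View pics/ascene.png

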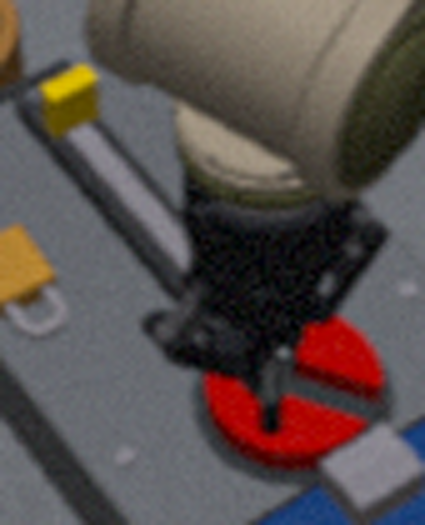

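```bash
python3 - <<'E'
from m import *
import pickle
s=pickle.load(open('awrist.pkl','rb'));S=pickle.load(open('ascene.pkl','rb'))
R=np.array([[.8906,.4547],[-.4547,.8906]])
def W(u,v,z): 
    a=u+.4973;b=v+.196; return np.array([.8906*a+.4547*b,-.4547*a+.8906*b,z])
z=lambda p:((p-[120,130])*3.5).round()
zS=lambda p:((p-[215,155])*5).round()
for n,X in [('tcp',W(.0314,.1004,.1069)),('tcp+11',W(.0314,.1114,.1069)),('tcp-11',W(.0314,.0894,.1069)),('axis',W(0,.08,.095)),('stud top .565',W(.027,.097,.121)),('base',W(.027,.097,.095)),('keepB',W(0,.163,.099)),('discN',W(0,.125,.095))]:
    print(n,z(proj(s,X)),zS(proj(S,X)))
E
```

```text
tcp [487. 312.] [264. 419.]
tcp+11 [487. 258.] [277. 435.]
tcp-11 [487. 363.] [251. 404.]
axis [341. 380.] [291. 374.]
stud top .565 [463. 357.] [268. 395.]
base [466. 306.] [267. 423.]
keepB [318. -18.] [391. 485.]
discN [331. 176.] [344. 436.]
```

```bash
python3 - <<'E'
from m import *
import pickle
s=pickle.load(open('awrist.pkl','rb'));w=pickle.load(open('w1.pkl','rb'))
def ang(s,a,b,off,f):
    P=[back(s,np.array(q)/f+off,.095) for q in (a,b)]; d=P[0]-P[1]; return np.arctan2(d[1],d[0])-(np.pi/2-.472), 
print(ang(s,(263,187),(400,378),[120,130],3.5), ang(s,(180,243),(357,480),[120,130],3.5))
print(ang(w,(345,180),(455,332),[120,140],3.6), ang(w,(290,213),(405,375),[120,140],3.6))
for n,sn in (('w1',w),('a',s)):
    c=sn['color'][180:300,190:310]; save(n+'zz',{'color':cv2.resize(c,None,fx=5,fy=5,interpolation=cv2.INTER_CUBIC)})
    print(proj(sn,[*( [0.6193336,0.05083892,0.19889] if n=='w1' else [.6057,.0236,.1069])]))
E
```

```text
(np.float64(0.5624288444940908),) (np.float64(0.5574228129998708),)
(np.float64(0.5791329166703649),) (np.float64(0.5541460315949958),)
[258.0667423  218.45160657]
[259.14483171 218.94057571]
```

View pics/azz.png

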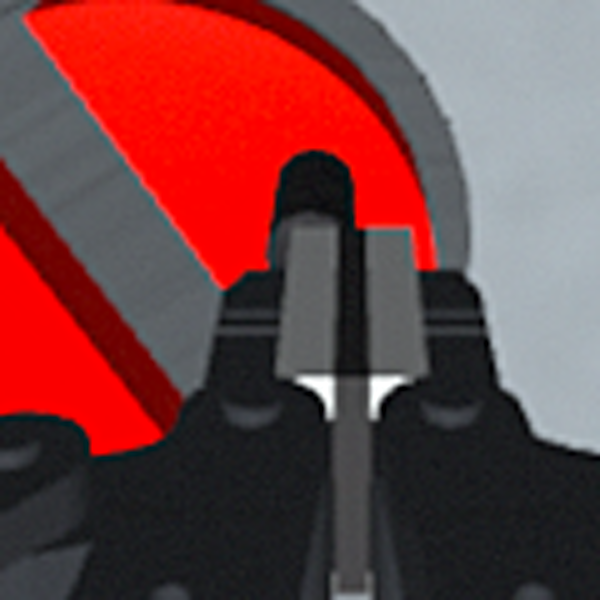

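View pics/atop.png

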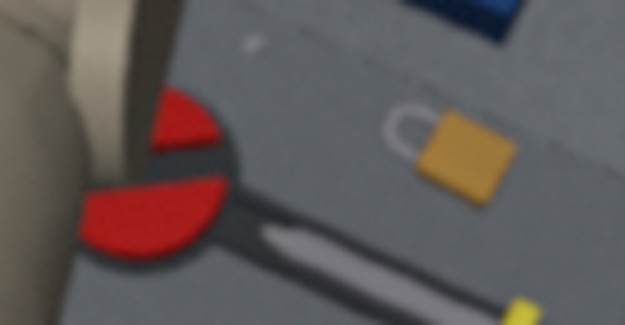

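```bash
python3 - <<'E'
from m import *
import pickle
s=pickle.load(open('ascene.pkl','rb'))
c=cv2.resize(s['color'][205:265,235:310],None,fx=9,fy=9,interpolation=cv2.INTER_CUBIC)
def mk(X,col):
    p=(proj(s,X)-[235,205]+.5)*9; cv2.circle(c,tuple(int(i) for i in p),3,col,-1)
def W(u,v,z): 
    a=u+.4973;b=v+.196; return np.array([.8906*a+.4547*b,-.4547*a+.8906*b,z])
for z in (.107,.126,.145): mk(W(.0314,.1004,z),(0,255,0))
for z in (.095,.121): mk(W(.027,.097,z),(0,0,255))
mk(W(0,.08,.095),(255,255,255))
save('ascenez',{'color':c})
E
```

```text
(no output)
```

View pics/ascenez.png

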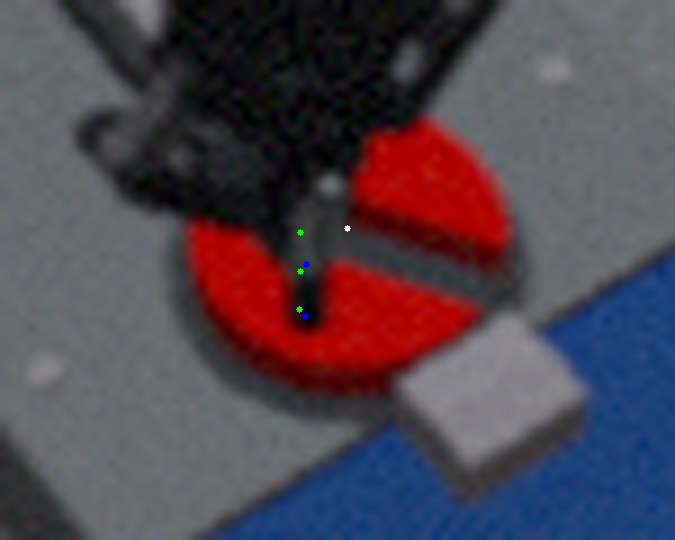

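Emit:
{"name": "apply_moves", "arguments": {"deltas": [[[0,-0.5,0],[0,0,0]],[[0,-0.7,0],[0,0,0]],[[0,0,0.2],[0,0,0]],[[0,0,0.2],[0,0,0]],[[0,0,0],[0,0,0]]]}}

```text
t: 7.15
tool_pos: [0.6188, 0.0511, 0.0954]
tool_rot: [3.141, 0.002, -0.472]
wrist_force: [-0.2, -0.3, 0.3]
finger_gap: -0.0
```

```bash
cat > lookz.py <<'E'
from m import *
import pickle,sys
n=sys.argv[1]
def W(u,v,z): 
    a=u+.4973;b=v+.196; return np.array([.8906*a+.4547*b,-.4547*a+.8906*b,z])
o=robot.get_obs(); p=o['tool_pos']; u=.8906*p[0]-.4547*p[1]-.4973; v=.4547*p[0]+.8906*p[1]-.196
print('t',o['t'],'u %.4f v %.4f z %.4f'%(u,v,p[2]),o['wrist_force'].round(1))
out=[]
for cam,w,h in (('scene',75,60),('wrist',150,120)):
    s=viewer.snapshot(cam); pickle.dump(s,open(n+cam+'.pkl','wb'))
    q=proj(s,p); r0=int(np.clip(q[1]-h//2,0,384-h)); c0=int(np.clip(q[0]-w//2,0,512-w))
    f=480//h
    c=cv2.resize(s['color'][r0:r0+h,c0:c0+w],None,fx=f,fy=f,interpolation=cv2.INTER_CUBIC)[:,:390 if 0 else None]
    for X,col in ((p,(0,255,0)),(p+[0,0,.019],(0,255,0)),(W(0,.08,.095),(255,255,255)),(W(.032,.08,.095),(0,255,255)),(W(.032,.08,.121),(0,255,255))):
        k=(proj(s,X)-[c0,r0]+.5)*f; cv2.circle(c,tuple(int(i) for i in k),3,col,-1)
    save(n+cam,{'color':c})
    print(cam,'crop',c0,r0,f)
E
python3 lookz.py b
```

```text
t 7.15 u 0.0306 v 0.1309 z 0.0954 [-0.2 -0.3  0.3]
scene crop 238 219 8
wrist crop 183 158 4
```

View pics/bscene.png

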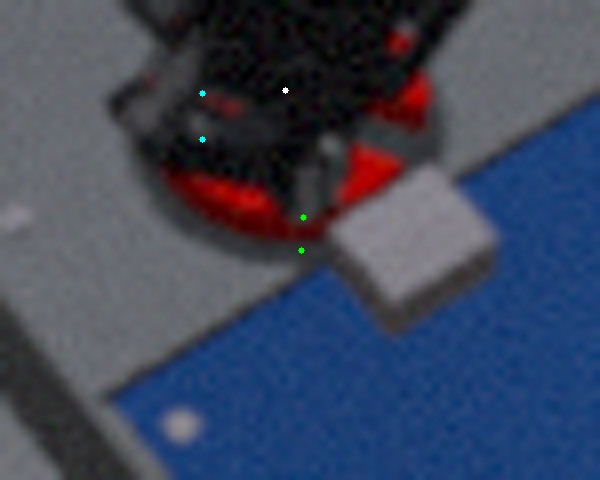

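View pics/bwrist.png

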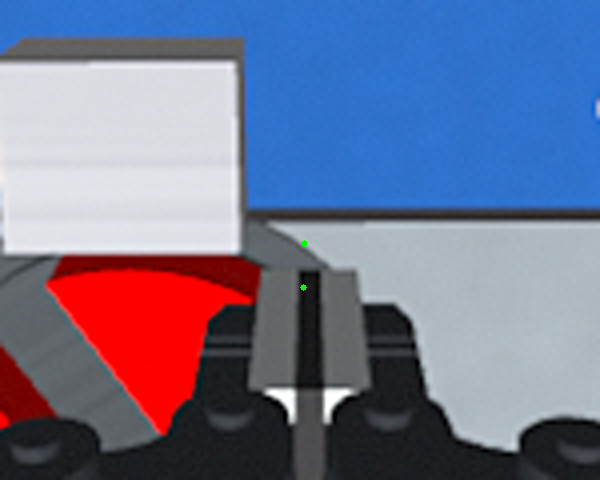

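Emit:
{"name": "apply_moves", "arguments": {"deltas": [[[0.12,0,0],[0,0,0]],[[0,0,0.15],[0,0,0]],[[0,0,0.15],[0,0,0]],[[0,0,0.16],[0,0,0]],[[0,0,0],[0,0,0]]]}}

```text
t: 7.67
tool_pos: [0.6216, 0.0493, 0.0843]
tool_rot: [3.141, 0.002, -0.473]
wrist_force: [-0.1, 0.5, 0.0]
finger_gap: -0.0001
```

```bash
python3 lookz.py c
```

```text
t 7.6667 u 0.0339 v 0.1306 z 0.0843 [-0.1  0.5  0. ]
scene crop 236 222 8
wrist crop 183 158 4
```

View pics/cscene.png

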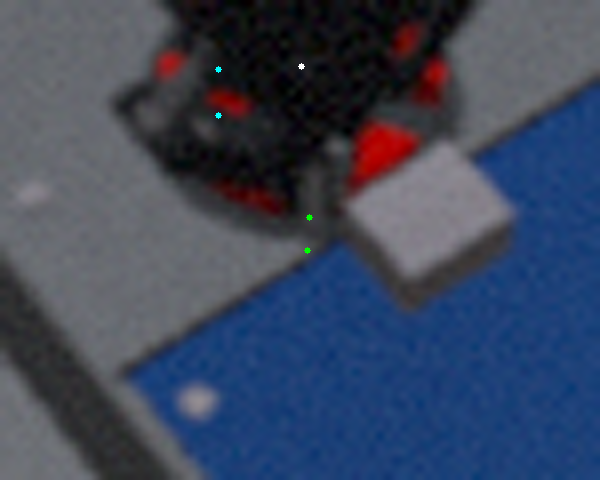

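Emit:
{"name": "apply_moves", "arguments": {"deltas": [[[0,0.15,0],[0,0,0]],[[0,0.15,0],[0,0,0]],[[0,0.15,0],[0,0,0]],[[0,0.15,0],[0,0,0]],[[0,0.15,0],[0,0,0]]]}}

```text
t: 8.18
tool_pos: [0.6138, 0.0325, 0.0857]
tool_rot: [-3.141, -0.001, -0.473]
wrist_force: [5.7, 3.2, 0.8]
finger_gap: 0.0001
```

Emit:
{"name": "apply_moves", "arguments": {"deltas": [[[0,0.12,0],[0,0,0]],[[0,0.12,0],[0,0,0]],[[0,0.12,0],[0,0,0]]]}}

```text
t: 8.43
tool_pos: [0.6111, 0.0245, 0.0878]
tool_rot: [-3.139, -0.005, -0.473]
wrist_force: [0.7, 2.3, 17.2]
finger_gap: 0.0002
```

```bash
python3 lookz.py d
```

```text
t 8.4333 u 0.0358 v 0.1037 z 0.0878 [ 0.7  2.3 17.2]
scene crop 230 214 8
wrist crop 183 158 4
```

View pics/dwrist.png

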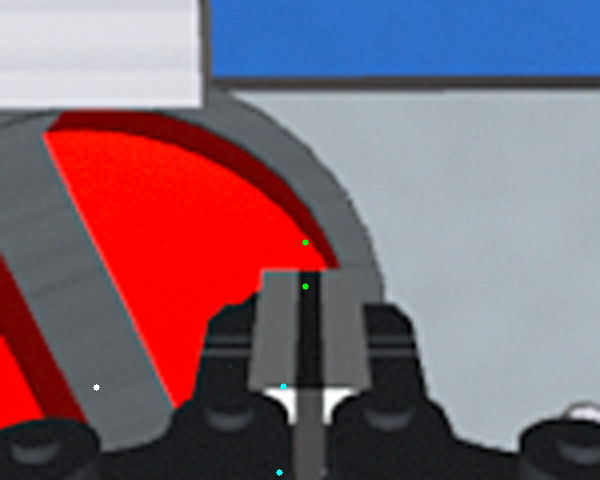

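View pics/dscene.png

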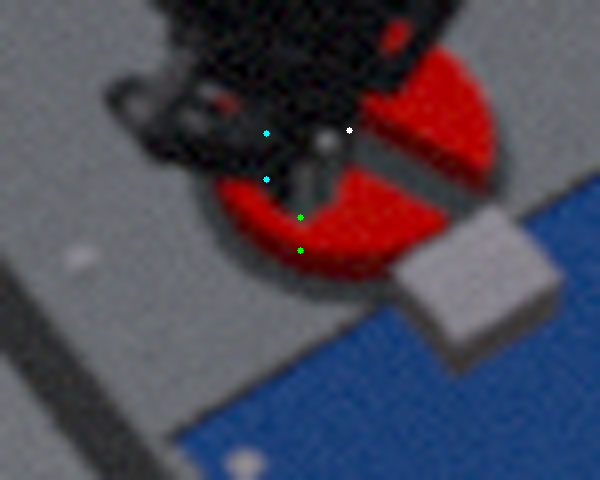

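Emit:
{"name": "apply_moves", "arguments": {"deltas": [[[0,0,-0.2],[0,0,0]],[[0,0,-0.12],[0,0,0]],[[0,0,0],[0,0,0]]]}}

```text
t: 8.78
tool_pos: [0.6097, 0.0245, 0.094]
tool_rot: [-3.141, -0.001, -0.473]
wrist_force: [0.1, 0.5, -0.6]
finger_gap: -0.0
```

```bash
python3 - <<'E'
from m import *
import pickle
s=pickle.load(open('dwrist.pkl','rb'))
P=[back(s,np.array(q)/4+[183,158],.095) for q in ((47,133),(175,405))]; d=P[0]-P[1]; print(np.arctan2(d[1],d[0])-(np.pi/2-.472))
E
python3 lookz.py e
```

```text
0.3690062623371939
t 8.7833 u 0.0345 v 0.1030 z 0.0940 [ 0.1  0.5 -0.6]
scene crop 230 213 8
wrist crop 184 159 4
```

View pics/escene.png

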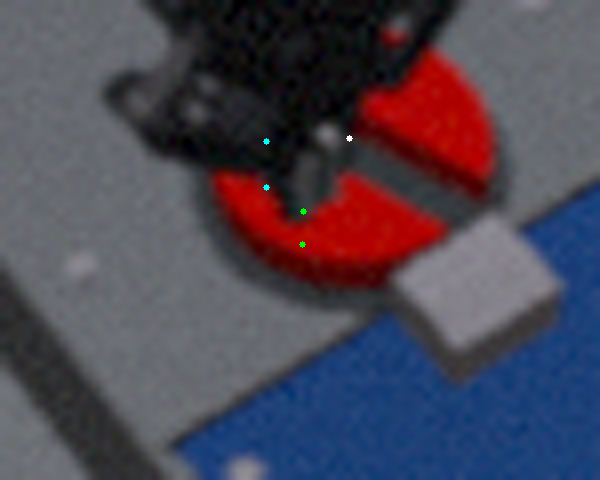

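View pics/ewrist.png

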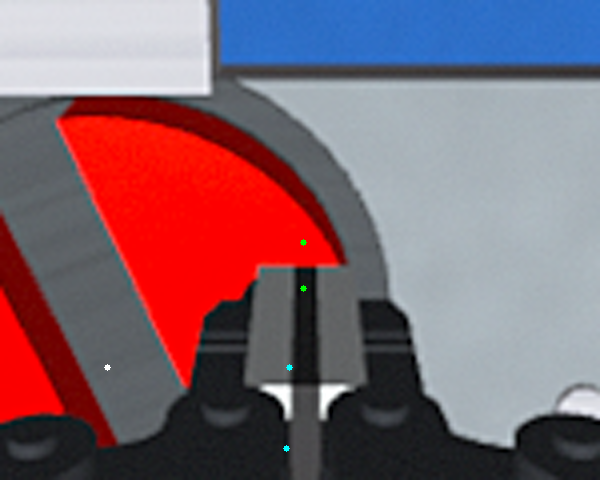

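Emit:
{"name": "apply_moves", "arguments": {"deltas": [[[0,-0.6,0],[0,0,0]],[[0,-0.6,0],[0,0,0]],[[0,0,0.2],[0,0,0]],[[0,0,0.2],[0,0,0]],[[0,0,0.2],[0,0,0]],[[0,0,0.2],[0,0,0]],[[0,0,0],[0,0,0]]]}}

```text
t: 9.47
tool_pos: [0.6224, 0.0509, 0.0719]
tool_rot: [3.141, 0.002, -0.474]
wrist_force: [0.3, 0.0, 0.7]
finger_gap: 0.0001
```

```bash
python3 lookz.py f
```

```text
t 9.4667 u 0.0338 v 0.1323 z 0.0719 [0.3 0.  0.7]
scene crop 237 225 8
wrist crop 183 158 4
```

View pics/fscene.png

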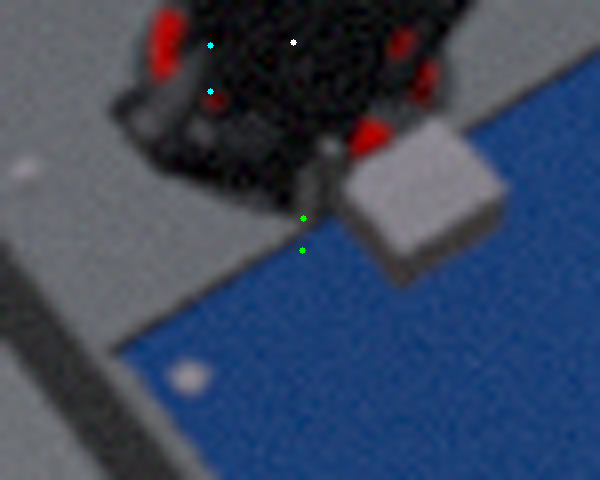

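View pics/fwrist.png

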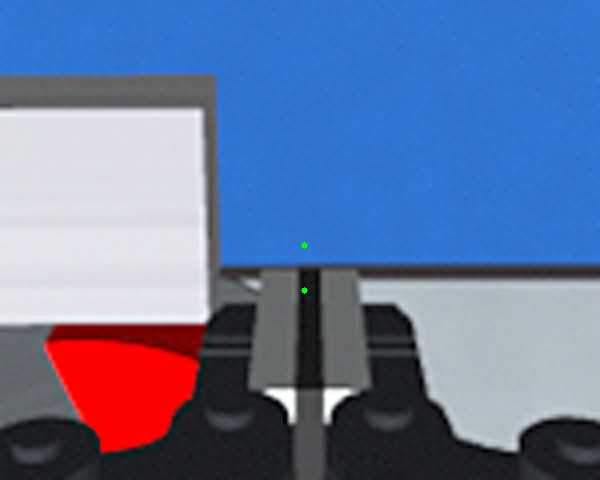

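Emit:
{"name": "apply_moves", "arguments": {"deltas": [[[0,0.16,0],[0,0,0]],[[0,0.16,0],[0,0,0]],[[0,0.16,0],[0,0,0]],[[0,0.16,0],[0,0,0]]]}}

```text
t: 9.9
tool_pos: [0.6158, 0.0366, 0.0737]
tool_rot: [-3.142, -0.0, -0.473]
wrist_force: [0.6, -0.5, -0.0]
finger_gap: 0.0001
```

Emit:
{"name": "apply_moves", "arguments": {"deltas": [[[0,0.14,0],[0,0,0]],[[0,0.14,0],[0,0,0]]]}}

```text
t: 10.07
tool_pos: [0.6126, 0.0305, 0.0735]
tool_rot: [-3.142, -0.0, -0.473]
wrist_force: [-0.5, 0.3, -0.8]
finger_gap: 0.0001
```

Emit:
{"name": "apply_moves", "arguments": {"deltas": [[[0,0.14,0],[0,0,0]]]}}

```text
t: 10.15
tool_pos: [0.6119, 0.0278, 0.0737]
tool_rot: [-3.14, -0.002, -0.473]
wrist_force: [6.4, 3.1, -2.3]
finger_gap: -0.0001
```

```bash
python3 lookz.py g
```

```text
t 10.15 u 0.0351 v 0.1070 z 0.0737 [ 6.4  3.1 -2.3]
scene crop 231 218 8
wrist crop 184 158 4
```

View pics/gscene.png

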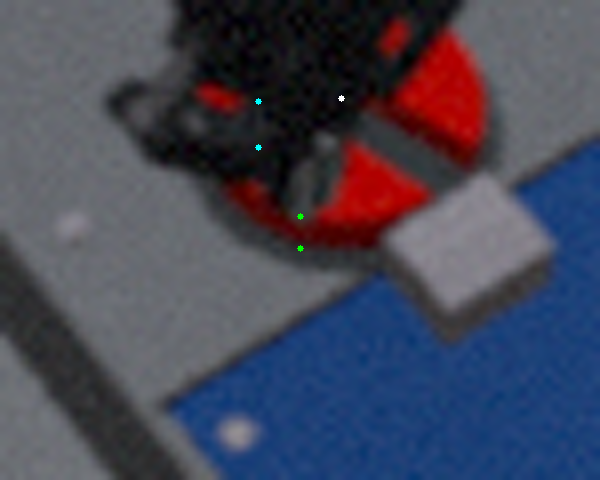

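View pics/gwrist.png

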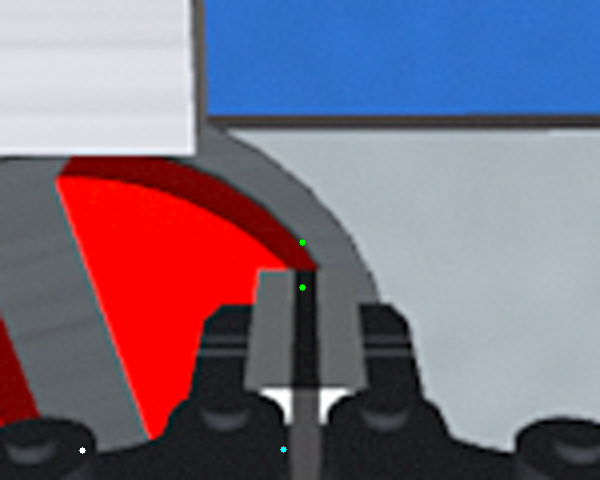

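Emit:
{"name": "apply_moves", "arguments": {"deltas": [[[0,0.1,0],[0,0,0]],[[0,0.1,0],[0,0,0]],[[0,0.1,0],[0,0,0]],[[0,0,0],[0,0,0]]]}}

```text
t: 10.58
tool_pos: [0.608, 0.0209, 0.0736]
tool_rot: [-3.141, -0.001, -0.473]
wrist_force: [1.3, 0.4, -0.5]
finger_gap: 0.0
```

```bash
python3 lookz.py hh
```

```text
t 10.5833 u 0.0346 v 0.0991 z 0.0736 [ 1.3  0.4 -0.5]
scene crop 229 216 8
wrist crop 184 158 4
```

View pics/hhwrist.png

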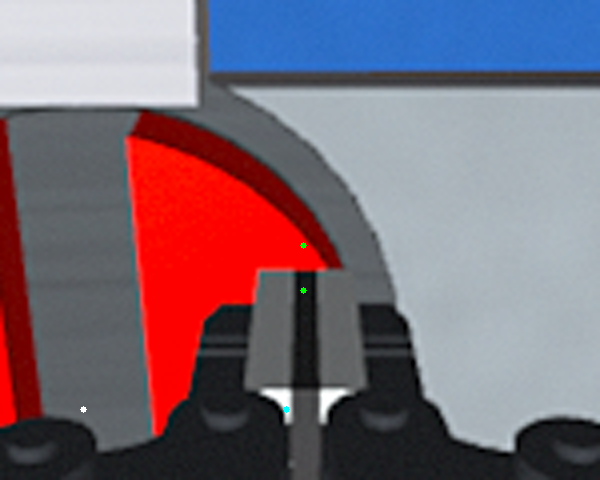

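```bash
python3 - <<'E'
from m import *
import pickle
s=pickle.load(open('hhwrist.pkl','rb'))
for a,b in (((127,135),(154,435)),):
    P=[back(s,np.array(q)/4+[184,158],.095) for q in (a,b)]; d=P[0]-P[1]; print(np.arctan2(d[1],d[0])-(np.pi/2-.472))
    for X in P: print(.8906*X[0]-.4547*X[1]-.4973,.4547*X[0]+.8906*X[1]-.196)
E
```

```text
0.041427456083185765
0.009156483907052315 0.12456523386319124
0.01120989561555047 0.07509368999349963
```

Emit:
{"name": "apply_moves", "arguments": {"deltas": [[[0,0.06,0],[0,0,0]],[[0,0,0],[0,0,0]],[[0,-0.3,0],[0,0,0]],[[0,-0.3,0],[0,0,0]],[[0,0,-0.9],[0,0,0]],[[0,0,-0.9],[0,0,0]],[[0,0,-0.9],[0,0,0]],[[0,0,0],[0,0,0]]]}}

```text
t: 11.35
tool_pos: [0.6157, 0.0336, 0.1455]
tool_rot: [-3.14, -0.006, -0.472]
wrist_force: [0.5, -0.4, 1.1]
finger_gap: 0.0005
```

```bash
python3 lookz.py i
```

```text
t 11.35 u 0.0358 v 0.1139 z 0.1455 [ 0.5 -0.4  1.1]
scene crop 232 204 8
wrist crop 185 159 4
```

View pics/iwrist.png

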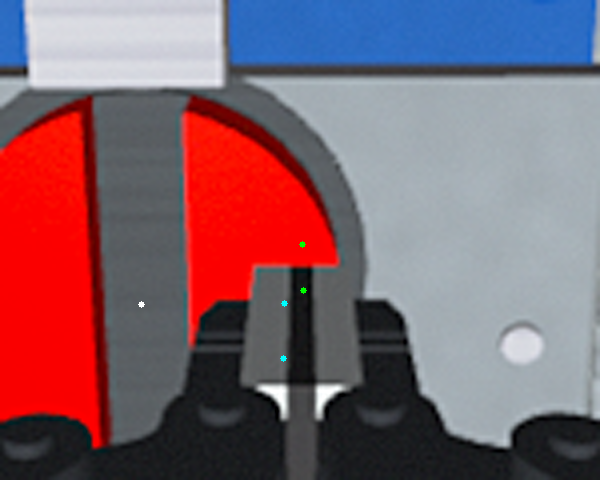

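Emit:
{"name": "apply_moves", "arguments": {"deltas": [[[-0.12,0.95,0],[0,0,0]],[[-0.12,0.95,0],[0,0,0]],[[-0.12,0.95,0],[0,0,0]],[[-0.12,0.95,0],[0,0,0]],[[-0.12,0.95,0],[0,0,0]],[[-0.12,0.95,0],[0,0,0]],[[-0.12,0.95,0],[0,0,0]],[[-0.12,0.95,0],[0,0,0]]]}}

```text
t: 12.12
tool_pos: [0.5047, -0.1254, 0.1396]
tool_rot: [3.141, 0.003, -0.473]
wrist_force: [0.4, -0.2, -0.2]
finger_gap: 0.0002
```

Emit:
{"name": "apply_moves", "arguments": {"deltas": [[[-0.12,0.95,0],[0,0,0]],[[-0.12,0.95,0],[0,0,0]],[[-0.12,0.95,0],[0,0,0]],[[-0.12,0.95,0],[0,0,0]],[[0,0,0],[0,0,0]],[[0,0,0],[0,0,0]]]}}

```text
t: 12.62
tool_pos: [0.4513, -0.2043, 0.14]
tool_rot: [-3.141, 0.002, -0.475]
wrist_force: [0.6, 0.5, -1.3]
finger_gap: 0.0003
```

```bash
python3 lookz.py j; python3 - <<'E'
from m import *
import pickle
s=viewer.snapshot('top'); save('jtop',{'color':cv2.resize(s['color'][120:210,180:310],None,fx=5,fy=5,interpolation=cv2.INTER_CUBIC)})
w=pickle.load(open('jwrist.pkl','rb')); save('jw',{'color':w['color']})
y=big(yel(w)); ys,xs=np.nonzero(y); print(xs.min(),xs.max(),ys.min(),ys.max())
for uv,z in (((xs.mean(),ys.max()),.128),((xs.mean(),ys.min()),.128),((xs.mean(),ys.min()),.095)):
    X=back(w,uv,z); print(.8906*X[0]-.4547*X[1]-.4973,.4547*X[0]+.8906*X[1]-.196)
E
```

```text
t 12.6167 u -0.0025 v -0.1727 z 0.1400 [ 0.6  0.5 -1.3]
scene crop 183 127 8
wrist crop 183 159 4
241 283 143 163
-0.0002021958493581555 -0.13530626882509592
-0.0002128430481943 -0.12159678679249034
-2.242238429800425e-05 -0.12475143644345363
```

View pics/jw.png

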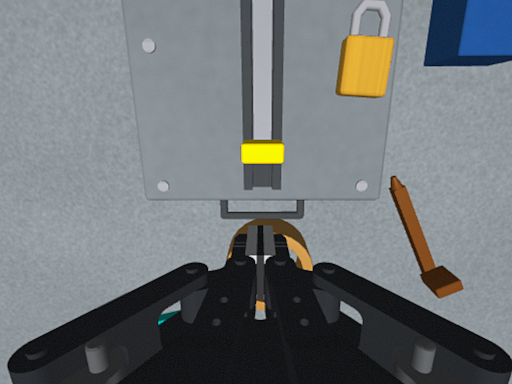

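View pics/jtop.png

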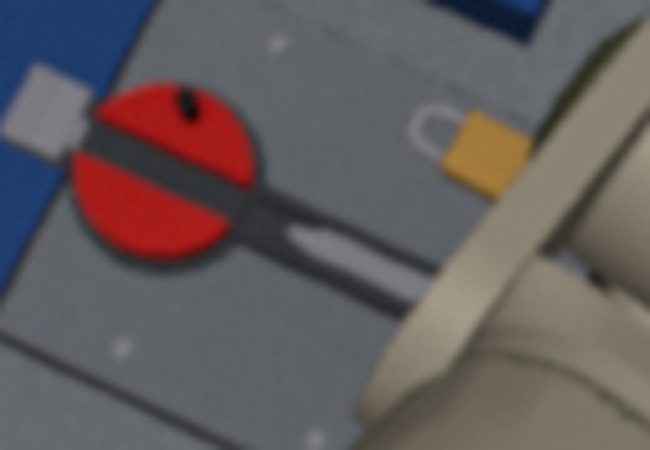

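Emit:
{"name": "apply_moves", "arguments": {"deltas": [[[0.1,0,0.8],[0,0,0]],[[0,0,0.8],[0,0,0]],[[0,0,0.7],[0,0,0]],[[0,0,0.54],[0,0,0]],[[0,0,0],[0,0,0]],[[0,0,0],[0,0,0]]]}}

```text
t: 13.27
tool_pos: [0.4544, -0.2046, 0.0698]
tool_rot: [-3.141, 0.001, -0.472]
wrist_force: [0.2, 0.8, 0.6]
finger_gap: 0.0
```

Emit:
{"name": "apply_moves", "arguments": {"deltas": [[[0,-0.3,0],[0,0,0]],[[0,-0.3,0],[0,0,0]],[[0,-0.3,0],[0,0,0]],[[0,-0.2,0],[0,0,0]],[[0,-0.2,0],[0,0,0]],[[0,-0.2,0],[0,0,0]]]}}

```text
t: 13.77
tool_pos: [0.4718, -0.1722, 0.0706]
tool_rot: [3.14, -0.002, -0.473]
wrist_force: [-2.7, -5.1, 4.5]
finger_gap: 0.0003
```

```bash
python3 lookz.py k; python3 - <<'E'
from m import *
import pickle
w=pickle.load(open('kwrist.pkl','rb')); save('kw',{'color':w['color']})
E
```

```text
t 13.7667 u 0.0012 v -0.1348 z 0.0706 [-2.7 -5.1  4.5]
scene crop 190 152 8
wrist crop 184 159 4
```

View pics/kw.png

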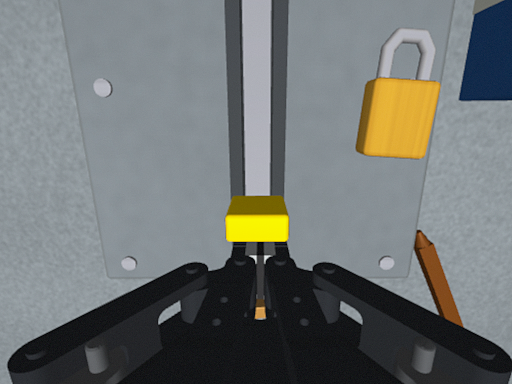

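View pics/kscene.png

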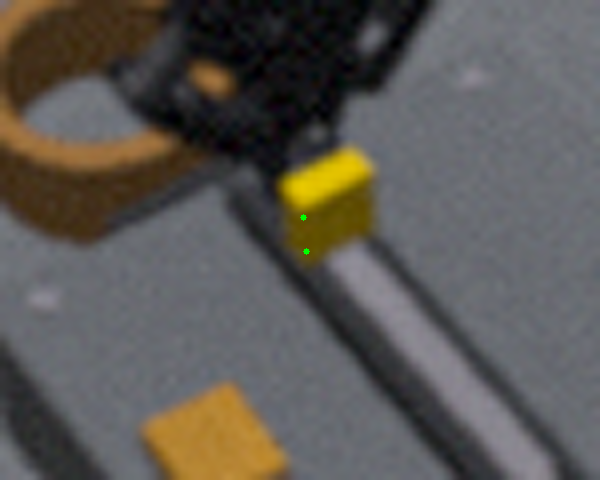

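Emit:
{"name": "apply_moves", "arguments": {"deltas": [[[0,-0.25,0],[0,0,0]],[[0,-0.25,0],[0,0,0]],[[0,-0.25,0],[0,0,0]],[[0,-0.25,0],[0,0,0]],[[0,-0.25,0],[0,0,0]],[[0,-0.25,0],[0,0,0]],[[0,-0.25,0],[0,0,0]],[[0,-0.25,0],[0,0,0]]]}}

```text
t: 14.53
tool_pos: [0.4944, -0.1272, 0.0702]
tool_rot: [3.141, -0.0, -0.473]
wrist_force: [-1.9, -4.2, 3.7]
finger_gap: -0.0001
```

```bash
python3 lookz.py l; python3 - <<'E'
from m import *
import pickle
w=pickle.load(open('lwrist.pkl','rb')); save('lw',{'color':w['color']})
E
```

```text
t 14.5333 u 0.0009 v -0.0845 z 0.0702 [-1.9 -4.2  3.7]
scene crop 200 164 8
wrist crop 184 160 4
```

View pics/lw.png

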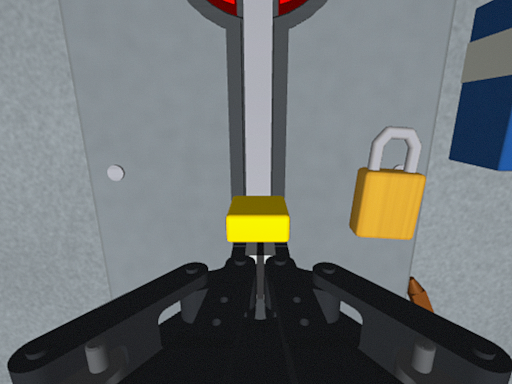

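Emit:
{"name": "apply_moves", "arguments": {"deltas": [[[0,-0.25,0],[0,0,0]],[[0,-0.25,0],[0,0,0]],[[0,-0.25,0],[0,0,0]],[[0,-0.25,0],[0,0,0]],[[0,-0.25,0],[0,0,0]],[[0,-0.25,0],[0,0,0]],[[0,-0.25,0],[0,0,0]],[[0,-0.25,0],[0,0,0]]]}}

```text
t: 15.3
tool_pos: [0.5171, -0.0822, 0.0698]
tool_rot: [-3.142, 0.0, -0.473]
wrist_force: [-1.1, -2.3, 0.3]
finger_gap: 0.0001
```

```bash
python3 lookz.py m1; python3 - <<'E'
from m import *
import pickle
w=pickle.load(open('m1wrist.pkl','rb')); save('mw',{'color':w['color']})
E
```

```text
t 15.3 u 0.0006 v -0.0341 z 0.0698 [-1.1 -2.3  0.3]
scene crop 211 176 8
wrist crop 184 160 4
```

View pics/mw.png

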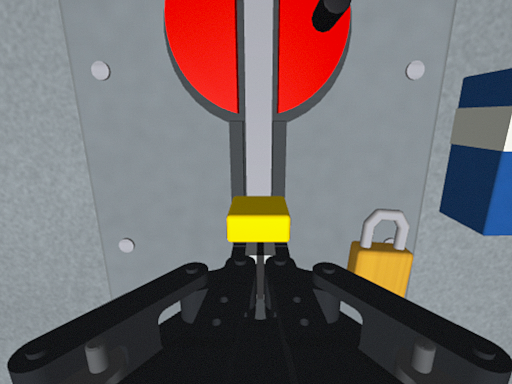

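Emit:
{"name": "apply_moves", "arguments": {"deltas": [[[0,-0.2,0],[0,0,0]],[[0,-0.2,0],[0,0,0]],[[0,-0.2,0],[0,0,0]],[[0,-0.2,0],[0,0,0]],[[0,-0.15,0],[0,0,0]],[[0,-0.15,0],[0,0,0]]]}}

```text
t: 15.9
tool_pos: [0.5297, -0.0582, 0.0701]
tool_rot: [3.141, -0.0, -0.473]
wrist_force: [-2.1, -3.8, 2.5]
finger_gap: 0.0004
```

Emit:
{"name": "apply_moves", "arguments": {"deltas": [[[0,-0.1,0],[0,0,0]],[[0,-0.1,0],[0,0,0]]]}}

```text
t: 16.07
tool_pos: [0.5318, -0.0538, 0.07]
tool_rot: [3.141, -0.0, -0.473]
wrist_force: [-2.3, -3.9, 1.9]
finger_gap: -0.0003
```

Emit:
{"name": "apply_moves", "arguments": {"deltas": [[[0,-0.1,0],[0,0,0]]]}}

```text
t: 16.15
tool_pos: [0.5329, -0.0516, 0.07]
tool_rot: [3.141, -0.0, -0.473]
wrist_force: [-2.2, -2.6, 2.4]
finger_gap: -0.0002
```

Emit:
{"name": "apply_moves", "arguments": {"deltas": [[[0,-0.08,0],[0,0,0]],[[0,-0.04,0],[0,0,0]]]}}

```text
t: 16.32
tool_pos: [0.5335, -0.0508, 0.07]
tool_rot: [3.137, 0.0, -0.472]
wrist_force: [-10.7, -17.7, 5.7]
finger_gap: 0.0001
```

Emit:
{"name": "apply_moves", "arguments": {"deltas": [[[0,-0.08,0],[0,0,0]]]}}

```text
t: 16.4
tool_pos: [0.5337, -0.0507, 0.0701]
tool_rot: [3.134, 0.001, -0.472]
wrist_force: [-17.4, -32.2, 7.7]
finger_gap: -0.0002
```

Emit:
{"name": "apply_moves", "arguments": {"deltas": [[[0,0.3,0],[0,0,0]],[[0,0.5,0],[0,0,0]],[[0,0.2,0],[0,0,0]],[[0,0,-0.9],[0,0,0]],[[0,0,-0.9],[0,0,0]],[[0,0,-0.9],[0,0,0]],[[0,0,-0.9],[0,0,0]],[[0,0.8,0],[0,0,0]]]}}

```text
t: 17.07
tool_pos: [0.5169, -0.0863, 0.1641]
tool_rot: [-3.139, -0.007, -0.471]
wrist_force: [0.1, -0.9, -0.1]
finger_gap: -0.0001
```

Emit:
{"name": "apply_moves", "arguments": {"deltas": [[[0,0.9,0],[0,0,0]],[[0,0.9,0],[0,0,0]],[[0,0.9,0],[0,0,0]],[[0,0,0],[0,0,0]],[[0,0,0],[0,0,0]]]}}

```text
t: 17.48
tool_pos: [0.4836, -0.1479, 0.1599]
tool_rot: [-3.141, 0.0, -0.475]
wrist_force: [0.5, 0.6, 0.7]
finger_gap: 0.0002
```

```bash
python3 lookz.py n; python3 - <<'E'
from m import *
import pickle
w=pickle.load(open('nwrist.pkl','rb')); save('nw',{'color':w['color']})
s=viewer.snapshot('top'); save('ntop',{'color':cv2.resize(s['color'][70:270,130:370],None,fx=3,fy=3,interpolation=cv2.INTER_CUBIC)})
y=big(yel(w)); ys,xs=np.nonzero(y); print(xs.min(),xs.max(),ys.min(),ys.max())
for uv,z in (((xs.mean(),ys.max()+.5),.128),((xs.mean(),ys.min()-.5),.128)):
    X=back(w,uv,z); print(.8906*X[0]-.4547*X[1]-.4973,.4547*X[0]+.8906*X[1]-.196)
T=pickle.load(open('ts.pkl','rb'))[0]
for k in ('padlock','tape','carton'):
    print(k,[[ (round(m['p'],2),np.round(m['bbox'],1).tolist()) for m in models.outline_of(x,k)] for x in (s,)])
E
```

```text
t 17.4833 u 0.0006 v -0.1078 z 0.1599 [0.5 0.6 0.7]
scene crop 194 137 8
wrist crop 184 159 4
237 281 16 39
0.0006022647491560895 0.011205747865057125
0.000642541609958247 0.025580938522430124
padlock [[]]
tape [[(0.82, [335.7, 214.6, 44.0, 36.8])]]
carton [[(0.64, [271.9, 98.9, 51.7, 25.8])]]
```

View pics/nw.png

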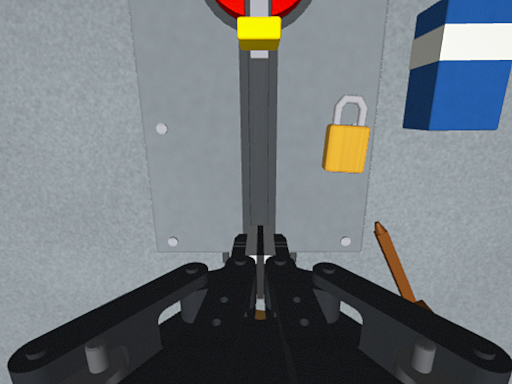

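View pics/ntop.png

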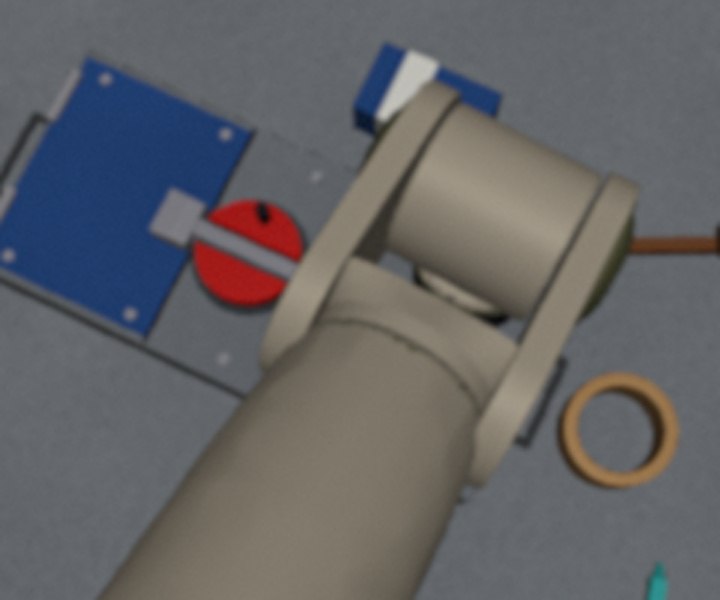

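```bash
python3 - <<'E'
from h import *
print(robot.get_obs()['wrist_force'].round(1)); print(robot.close_job())
E
```

```text
[0.1 0.6 0.5]
the job is handed in; nothing more can be done
None
```

I locked the chest and handed the job in at about 17.5 s. No verdict was reported, so the result below rests on my own checks.

**Disc:** I pushed the black stud and turned the disc from 0.56 rad to about 0. The last angle I measured was 0.04 rad, and I then pushed it about 1.5 mm further. In the last pictures the slot lies along the bolt line with the bolt through it.

**Bolt:** I pushed the yellow lug until the bolt stopped hard, with the force rising from about 4 N to 36 N. After backing off, the lug was 18 mm along the bolt line and 0.6 mm off it. That puts the nose at about y = 155 mm, inside the keeper. The stop's exact position wasn't given, so "home" rests on the hard stop and on the keeper's outer end being at 163 mm.

**At the end:** the arm was raised clear and the wrist force was about zero. The padlock, tape roll and carton looked unmoved. The network missed the padlock in the last top view because the arm hid it, but it shows in place in the wrist picture.

**What disagreed:** the finger tips sat roughly 35 mm above the reported TCP. My first push therefore passed over the stud, and the second rode on top of it with about 17 N and dragged the disc part of the way. I lowered the tool to match before finishing the disc and pushing the lug.

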